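# Fit the anvil block to the mosaic splitter

## Task

Fit the bored anvil block to the bench splitter. It lies flush in its nest in the wooden case with no room for fingers, so press down its far end, over the hollow, until the near end tips up; take the raised end by its sides, carry the block to the splitter and, bringing it in from the open side with the hand leaned back clear of the bridge, lower it over the stud and the locating pin until it sits fully home on the bed, then let go. Do not drop it on, leave the other block in its nest and do not shift anything else on the table.

Things in the scene. Friction and masses are not known exactly. Their poses are not given: they have to be found in the camera images.
- case: Fixed open wooden case, 172 x 174 x 74 mm high, with two nests side by side, 142 mm long (case x) and 60 mm wide, centred at y = +43 and -43 mm. Origin: centre of its underside; x points from its near wall to its far wall, away from the robot (yaw within 0.4). Either block may be in either nest; the case stands to the robot's right. Blocks lie flush with the rim.
- fulcrum_l (a point): Middle of the fulcrum edge across the left (+y) nest's floor, 44 mm above the table, axes as the case. The floor is level from here to the near wall (x = -70 mm) and falls at 28 degrees to the far wall (x = +71 mm). A block lies on the level part; pressed down at its far end it rocks over this edge onto the slope and stays there, 28 degrees nose-down, near end up out of the nest.
- fulcrum_r (a point): The same edge in the right (-y) nest. In both, a block at rest has its centre 3 mm on the near side of the fulcrum, 2 mm of play at each side and at the near wall, and 9 mm to the far wall: no room for fingers.
- anvil_mid (a point): The part to fit: plain aluminium block 130 x 56 x 30 mm, 0.35 to 0.5 kg, two dark strips flush across its top, two holes right through. This point: its centre, half-way up, in the middle of the large bore (23 mm). The small hole (13 mm) is 42 mm from the bore, at x = -42 mm; x runs along its length away from it, z out of its top. In the case +x is the far end, over the hollow.
- flat_mid (a point): The other block, to be left in its nest: plain aluminium, 130 x 56 x 30 mm, without holes, with a single dark strip across its top. This point is its centre (half-way up), x along its length.
- bed (a point): Where the block goes: top of the fixed bench splitter's steel bed, 45 mm above the table, at the foot of its stud (20 mm across, 24 mm tall, its last 9 mm tapered to 11 mm). x points into the splitter from its open side, which faces the middle of the table (yaw 0.9 to 1.4), z up. Bed 124 mm (x) by 48 mm: the block overhangs its sides. Base plate 210 mm wide, x = -80 to +90 mm, 19 mm below.
- pin (a point): Tip of the locating pin on the bed: 10 mm across, 15 mm tall, nose tapered over the last 6 mm to 5 mm across, 42 mm from the stud on the open side (x = -42 mm), just clear of the bridge above.
- bridge (a point): Middle of the lower edge of the splitter's bridge on its open side, 140 mm above the bed, 36 mm before the stud. The bridge is 204 mm wide, 96 mm deep (x), 52 mm thick; a blade 66 mm wide hangs over the stud to 107 mm above the bed, the ram stands 85 mm above the bridge. The block must come in level from the open side; the hand clears the bridge only if leaned back from it by 25 to 45 degrees.
- column_l (a point): Foot of a column 25 mm across, from the base plate up to the bridge, at x = +22, y = +84 mm from the stud in the bed's axes.
- column_r (a point): Foot of the other column, the same, at x = +22, y = -84 mm.
- lever_knob (a point): Centre of the ball (36 mm) at the end of the splitter's parked lever, which slopes up and back from the -y end of the bridge; a fixed obstacle.
- bottle: Bystander: water bottle, 62 mm across, 190 mm tall, loose. Origin: centre of its foot.
- jar: Bystander: white plastic jar, 68 mm across, 105 mm tall, loose. Origin: centre of its foot. Bottle and jar may have changed places.
- bowl: Bystander: white ceramic bowl, 136 mm across, 70 mm tall, at the side. Origin: centre of its foot.
- pot: Bystander: terracotta bowl, 120 mm across, 65 mm tall, at the side. Origin: centre of its foot.
- basket: Bystander: round wire basket of dark tesserae, 108 mm across, 85 mm tall, with a wire handle reaching 97 mm from its centre, at the side. Origin: centre of its foot.
- slab: Bystander: marble slab lying flat, 170 x 105 x 14 mm, at the right. Origin: centre of its underside.
- nippers: Bystander: wheeled tile nippers lying flat between case and splitter, about 180 mm long and 22 mm high. Origin: middle, underside; x along its length.
Things that resemble listed ones, but are neither listed nor needed, are in the scene too. Leave any turquoise or yellow look-alike of the part that bears anvil_mid alone.

How it is judged:
On the way:
1. the bored block is tipped up in its nest, near end raised (angle between anvil_mid's own z axis and vertical above 0.3 rad and z of anvil_mid in the frame of case below 0.08 m and horizontal distance between anvil_mid and case below 0.07 m), for 0.2 s.
At the end, for the whole second after the job is handed in: The bored block lies level (within 3 degrees) on the splitter's bed, down to within 3 mm, centred on the stud within 4 mm and in line with the bed within 5 degrees on its pin, at rest and let go; the other block is within 20 mm and every bystander within 30 mm of where it was (horizontal distance between anvil_mid and bed below 0.004 m and z of anvil_mid in the frame of bed below 0.018 m and angle between anvil_mid's own z axis and vertical below 0.05 rad and angle between the x axis of anvil_mid and the x axis of bed, either way round below 0.08 rad and linear speed of anvil below 0.02 m/s and contact force between the fingers and anvil below 0.05 N and distance of flat_mid from where it was at the start of the episode below 0.02 m and distance of each of bottle, jar, bowl, pot, basket, slab, nippers from where it was at the start of the episode below 0.03 m); the robot touches nothing.
It fails at once if the block is let go over the bed more than 12 mm up (dropped on) (horizontal distance between anvil_mid and bed below 0.05 m and z of anvil_mid in the frame of bed above 0.027 m and contact force between the fingers and anvil below 0.05 N).
It fails at once if the other block is moved from its nest (distance of flat_mid from where it was at the start of the episode above 0.02 m).
It fails at once if a bystander is shifted more than 30 mm (distance of any of bottle, jar, bowl, pot, basket, slab, nippers from where it was at the start of the episode above 0.03 m).
It also fails if it takes over 58 s, if anything falls off the work surface, if the arm or the gripper's body presses on something with over 40 N, if the wrist force passes 120 N, or if a joint passes its speed limit or range.

## Robot

A 6-joint arm with a two-finger parallel gripper is mounted at the origin on the work surface. World frame = base frame: x ahead of the robot, y to its left, z up, the work surface at z = 0. Lengths are in m, angles in rad, forces in N, time in s.
With the tool pointing down it reaches from about 0.425 to 0.95 m from the base axis. Payload 3.5 kg.
Tool frame: the origin (TCP) lies midway between the tips of the shut fingers; the grasp point (between the pads) lies 19 mm behind it; z points along the fingers, y is the line along which they close (so a half turn about z gives the same grasp; the last joint's range is limited). The gripper opens to 85 mm and grips with 20 to 120 N. Pads are 22 mm wide; open, the fingers measure 114 mm over their backs; the gripper's body (76 mm by 85 mm) begins 54 mm behind the grasp point. The pads swing forward as they close: fully open they stand 13 mm farther back than shut.
Start: joints at [0.99, 0.286, 1.577, -0, 1.279, -0.15], TCP at [0.282, 0.613, 0.231] pointing down, gripper open.
Joint ranges: [-2.77, 2.77], [-0.9, 2.22], [0.21, 2.48], [-1.53, 4.67], [0.24, 2.81], [-2.84, 2.84]. Speed limits (rad/s): [2.79, 2.79, 3.14, 3.14, 3.14, 3.14].

## Interface

Orientations are given as a unit quaternion [x, y, z, w].
In Python, from plant import ctrl, cams, order gives the robot as it stands.
- The arm moves only by the tool move_arm, never from a script. Its argument "plan" is one flat list of numbers, 7 for each row, row after row: the shift along the world's x, y, z in mm, then the turn, a rotation vector about the world's x, y, z in degrees, then the finger opening in mm, from 0 to 85.4. A call has 1 to 12 rows; each row shifts and turns the commanded pose from where the row before left it; what a row does not reach is not made up. A row lasts 1/10 s, in which the tool goes at most 50 mm and 8.59 degrees, less where a joint would pass 70% of its speed; a pose out of reach is approached as far as the arm can. A call is refused whole if a number of a shift passes 50 or a number of a turn 8.59, either way. A call with a gripper value outside its range is refused whole. The fingers move at their own pace and stop on an object; "newtons" is the grip in N (left out, the last holds). Time passes only in rows, so rows that do not move let the fingers close. It gives the time, the measured TCP pose, the force, the opening and the grip force at its end, in the units of the state.
- ctrl.get_state(): the state, without advancing time (a new reading comes with each control period).
- cams.read_camera(name): name is "scene" or "top" or "wrist"; returns a dict with "color" (400x640x3 uint8, red, green, blue), "fov_y" (degrees; the focal length in pixels is half the picture's height over the tangent of half this angle, whatever the lens; pixels are square), "cx", "cy" (the principal point, pixels), "origin" and "orientation" of the camera in the world; the wrist camera has in their place "T_tool_cam" (4x4, takes a point from camera to tool coordinates, whose origin is the TCP and whose axes are the flange's). Camera axes: x right, y up, looking along -z (the intrinsics and any distortion apply to the point x, -y, -z); pixel columns grow to the right and rows downward; lengths in m; the calibration is good to about 2 mm. A picture is of the moment at which its call begins: read the wrist's pose just before it. There is no depth.
- order.sign_off(): hands the job in; it is judged then, once.
The state is a dict: "time": time; "qpos": joint angles; "dq": joint speeds; "joint_efforts": joint torques, N m; "eef_pos": TCP position; "tcp_rot": TCP orientation; "contact_force": force on the tool from outside, world axes, zero at the start; "wrist_torque": the same for the moment, N m; "opening": opening from 0.0 (shut) to 1.0 (fully open); "finger_force": force on a finger pad.
Only numpy, scipy, OpenCV 4.12 (cv2) and the standard library are available. Lean on these libraries where they do the work, as an engineer would, in place of code of your own. Each camera call takes 0.05 s, during which the arm holds its last target. There are 200 camera calls.

## Working session

There is one attempt and no reset: what is moved stays moved. The work goes in short steps, Python scripts to look and compute and a tool call to move; the robot and the scene stay as the last step left them, time stands still between calls to the robot, and variables do not carry over. Pictures are saved under pics/ and viewed, at most 13 in all, crops included, and the job is handed in when it is done.

Besides the shell and the picture viewer there is one more tool, called as name(argument=value, ...) on one line, values as JSON. move_arm: Moves the arm, as the interface text tells. Its arguments: {"type":"object","properties":{"plan":{"type":"array","items":{"type":"number"}},"newtons":{"type":"number"}},"required":["plan"]}

```bash
ls; mkdir -p pics; cat > h.py <<'E'
import numpy as np,cv2
from scipy.spatial.transform import Rotation as R
from plant import ctrl,cams,order
def shot(n,save=None):
    s=ctrl.get_state(); d=cams.read_camera(n)
    if n=="wrist":
        T=np.eye(4);T[:3,:3]=R.from_quat(s["tcp_rot"]).as_matrix();T[:3,3]=s["eef_pos"]
        T=T@np.array(d["T_tool_cam"])
        d["M"]=T[:3,:3];d["o"]=T[:3,3]
    else:
        q=np.array(d["orientation"]);d["M"]=R.from_quat(q).as_matrix() if q.size==4 else q
        d["o"]=np.array(d["origin"])
    d["f"]=200/np.tan(np.radians(d["fov_y"])/2)
    if save: cv2.imwrite("pics/"+save,d["color"][:,:,::-1])
    return d
def und(d,uv):
    return (np.atleast_2d(uv).astype(float)-[d["cx"],d["cy"]])/d["f"]
def ray(d,uv):
    p=und(d,uv);r=np.c_[p[:,0],-p[:,1],-np.ones(len(p))]
    r/=np.linalg.norm(r,axis=1)[:,None]
    return r@d["M"].T
def onz(d,uv,z):
    r=ray(d,uv);return d["o"]+r*((z-d["o"][2])/r[:,2])[:,None]
def tri(d1,a,d2,b):
    r1=ray(d1,a)[0];r2=ray(d2,b)[0]
    t=np.linalg.lstsq(np.c_[r1,-r2],d2["o"]-d1["o"],rcond=None)[0]
    p=d1["o"]+t[0]*r1;q=d2["o"]+t[1]*r2
    return (p+q)/2,np.linalg.norm(p-q)
def proj(d,P):
    p=(np.atleast_2d(P)-d["o"])@d["M"]
    return np.c_[d["cx"]+d["f"]*p[:,0]/-p[:,2],d["cy"]+d["f"]*-p[:,1]/-p[:,2]]
E
python3 - <<'E'
from h import *
for n in("scene","top"):
    d=shot(n,n+".png");print({k:v for k,v in d.items() if k!="color"})
d=cams.read_camera("wrist");print({k:v for k,v in d.items() if k!="color"});print(ctrl.get_state())
E
```

```text
pics
{'fov_y': 52.07343265301613, 'cx': 311.8079803067556, 'cy': 198.36341795621848, 'origin': array([ 1.03969766, -0.72872228,  0.99769487]), 'orientation': array([0.3950524 , 0.1328798 , 0.26421405, 0.8697514 ]), 'M': array([[ 0.82506778, -0.35461212,  0.43990158],
       [ 0.56459006,  0.54824907, -0.61697733],
       [-0.022388  ,  0.75741217,  0.65255312]]), 'o': array([ 1.03969766, -0.72872228,  0.99769487]), 'f': np.float64(409.39470964301086)}
{'fov_y': 50.08482799352953, 'cx': 313.39969639760307, 'cy': 201.92682674696806, 'origin': array([0.37798965, 0.00214286, 1.58358049]), 'orientation': array([ 0.03076283, -0.03663345, -0.70501217,  0.70758002]), 'M': array([[ 0.00323167,  0.99545115, -0.09521852],
       [-0.99995894,  0.00402299,  0.00811973],
       [ 0.00846585,  0.09518837,  0.99542328]]), 'o': array([0.37798965, 0.00214286, 1.58358049]), 'f': np.float64(428.0737636271074)}
{'fov_y': 59.75544427940062, 'cx': 314.49938965882245, 'cy': 206.56482654637867, 'T_tool_cam': array([[ 3.67579157e-04,  9.56528354e-01,  2.91639113e-01,
         7.40617712e-02],
       [ 9.9999
[... 262 characters left out ...]
': array([ 9.89985323e-01,  2.86992024e-01,  1.57782534e+00,  2.56181829e-05,
        1.27862481e+00, -1.50005589e-01]), 'dq': array([ 7.30147939e-05, -3.91159565e-03, -3.27061741e-03,  2.66159153e-04,
        1.19910859e-03, -9.76590160e-04]), 'joint_efforts': array([ 1.67175607e-03, -4.06602430e+01, -2.93142343e+01, -4.01310456e-05,
        3.92450092e-03, -1.24875649e-05]), 'eef_pos': array([0.28157027, 0.61290797, 0.23025337]), 'tcp_rot': array([ 2.13744370e-01,  9.76889190e-01, -8.59324672e-04, -3.41898748e-04]), 'contact_force': array([ 0.39850541, -0.11779057,  1.00435794]), 'wrist_torque': array([0.00734389, 0.0415796 , 0.02007703]), 'finger_force': 0.0, 'opening': 1.002187253234363}
```

View pics/top.png

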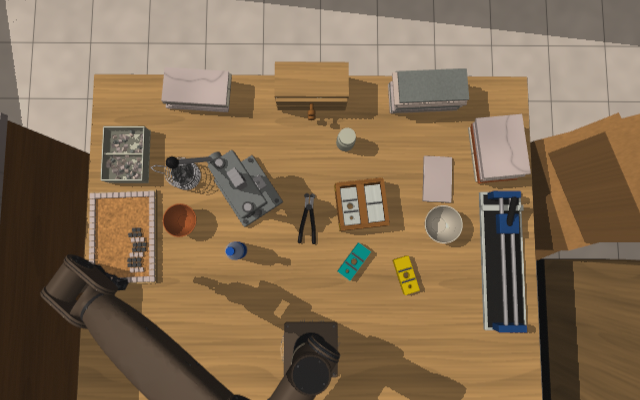

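View pics/scene.png

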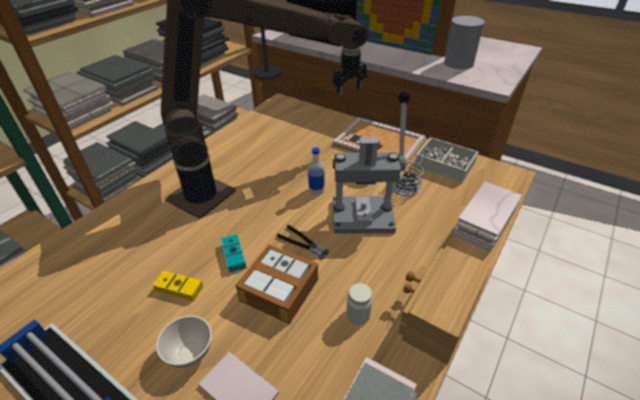

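The anvil candidates in the top view are the silver block at (350,207) with two strips, the silver block at (374,203), a turquoise one at (356,262) and a yellow one at (406,275). The first fits: plain aluminium with two strips and holes, in the left nest. I'll enlarge it and the splitter to confirm.

```bash
python3 - <<'E'
import cv2,numpy as np
t=cv2.imread("pics/top.png");s=cv2.imread("pics/scene.png")
def c(i,x,y,w,h): return cv2.resize(i[y:y+h,x:x+w],(400,300),interpolation=cv2.INTER_CUBIC)
a=c(t,320,165,80,60+0);a=c(t,320,172,88,66);b=c(t,185,135,112,84)
e=c(s,225,235,104,78);g=c(s,310,85,120,156*3//4)
g=c(s,300,85,200,150)
cv2.imwrite("pics/crop1.png",np.vstack([np.hstack([a,b]),np.hstack([e,g])]))
E
```

```text
(no output)
```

View pics/crop1.png

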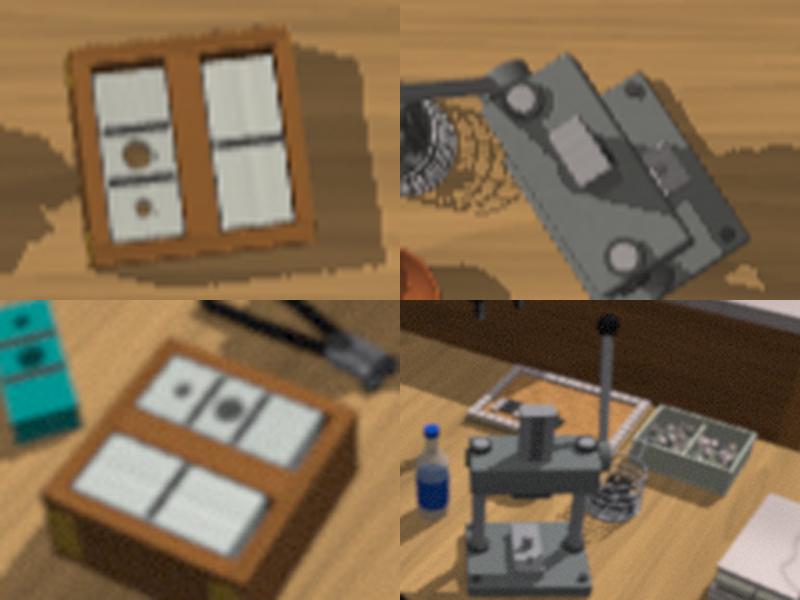

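The enlarged crop confirms it. The bored silver block is in the left nest, with its bore at top pixel (350,206) and its small hole at (351.5,217.5). The flat block is in the right nest. The splitter's open edge runs through top pixels (252,156)–(282,201) and faces right.

```bash
python3 - <<'E'
from h import *
t=shot("top");s=shot("scene")
ca=lambda x,y:(320+x*.22,172+y*.22)
cb=lambda x,y:(185+(x-400)*.28,135+y*.28)
print("bore,small",onz(t,[ca(136,153),ca(143,207)],.074))
print("case corners NL FL FR NR",onz(t,[ca(92,268),ca(68,52),ca(288,28),ca(315,242)],.074))
p=onz(t,[cb(640,75),cb(745,235)],.026);print("plate",p,np.linalg.norm(p[0]-p[1]))
e=(p[0]-p[1])[:2];e/=np.linalg.norm(e)  # along -y_bed
x=np.array([-e[1],e[0]]);print("yaw",np.arctan2(x[1],x[0]));print("stud est",p[:,:2].mean(0)+.08*x)
pt=onz(t,[cb(518,98),cb(625,258)],.045+.192);print("column tops/bridge",pt)
print("knob",tri(t,(172,162),s,(404,98)))
sc=onz(s,[(310+0,0)],.045)
# nippers, jar, bottle rough
for n,u in dict(jar=(347,148),bottle=(235,250),nip1=(308,198),nip2=(308,243)).items(): print(n,onz(t,u,.05))
# scene front plate corners
cg=lambda x,y:(300+(x-400)*.5,85+(y-300)*.5)
print("scene plate front",onz(s,[cg(467,595),cg(592,597)],.026),"stud/pin tip?",onz(s,[cg(526,528),cg(531,540)],.06))
E
```

```text
bore,small [[ 0.50962919 -0.13958255  0.074     ]
 [ 0.46752113 -0.14482125  0.074     ]]
case corners NL FL FR NR [[ 0.42006054 -0.10502899  0.074     ]
 [ 0.58879294 -0.08669007  0.074     ]
 [ 0.60855093 -0.25942002  0.074     ]
 [ 0.44081205 -0.27834354  0.074     ]]
plate [[0.69625043 0.21573924 0.026     ]
 [0.53064856 0.10564776 0.026     ]] 0.19885701436714665
yaw 2.1575028129637186
stud est [0.56915979 0.22731498]
column tops/bridge [[0.63179883 0.29502665 0.237     ]
 [0.48914036 0.19726956 0.237     ]]
knob (array([0.6038083 , 0.39028999, 0.39574385]), np.float64(0.002975157256710177))
jar [[ 0.72265831 -0.13221617  0.05      ]]
bottle [[0.351868   0.26781827 0.05      ]]
nip1 [[0.53881564 0.00912822 0.05      ]]
nip2 [[0.37747889 0.0084131  0.05      ]]
scene plate front [[0.54277794 0.08612733 0.026     ]
 [0.71704979 0.19435679 0.026     ]] stud/pin tip? [[0.55954424 0.25209551 0.06      ]
 [0.58199713 0.22914872 0.06      ]]
```

move_arm(plan=[0,0,45,0,0,0,85,0,0,45,0,0,0,85,0,0,45,0,0,0,85,0,0,45,0,0,0,85,0,0,40,0,0,0,85,15,-41,0,0,0,-8.2,85,15,-41,0,0,0,-8.2,85,15,-41,0,0,0,-8.2,85,15,-41,0,0,0,-8.2,85,15,-41,0,0,0,-8.2,85,15,-41,0,0,0,-8.2,85,15,-41,0,0,0,-8.2,85])

```text
time: 1.45
eef_pos: [0.387, 0.3246, 0.4513]
tcp_rot: [0.659, 0.752, 0.0, 0.0]
contact_force: [0.8, -0.0, -0.2]
opening: 0.997
finger_force: 0.0
```

move_arm(plan=[15,-41,0,0,0,-8.2,85,15,-41,0,0,0,-8.2,85,15,-41,0,0,0,-8.2,85,15,-41,0,0,0,-8.2,85,15,-41,0,0,0,-8.2,0,15,-41,0,0,0,-8.2,0,15,-41,0,0,0,-8.2,0,15,-41,0,0,0,-8.2,0,15,-41,-40,0,0,-8.2,0,15,-41,-40,0,0,-8.2,0,15,-41,-40,0,0,-8.2,0,0,0,0,0,0,0,0])

```text
time: 2.65
eef_pos: [0.5431, -0.1083, 0.3425]
tcp_rot: [0.998, 0.064, -0.006, -0.002]
contact_force: [-0.2, -0.4, -0.8]
opening: 0.002
finger_force: 0.0
```

```bash
python3 - <<'E'
from h import *
d=shot("wrist","w1.png");s=ctrl.get_state()
M=R.from_quat(s["tcp_rot"]).as_matrix();print(s["time"],s["eef_pos"],s["qpos"],s["contact_force"]);print(M.round(3))
print(proj(d,[[.5096,-.1396,.074],[.4675,-.1448,.074],[.559,-.134,.074]]))
E
```

```text
2.7 [ 0.54373993 -0.106727    0.3459366 ] [-3.77021889e-01 -4.36480207e-02  1.73208054e+00  1.95849394e-04
  1.46099570e+00  1.06131965e+00] [-0.19738222  0.59016177  0.36691541]
[[ 0.991  0.132 -0.007]
 [ 0.132 -0.991  0.003]
 [-0.007 -0.004 -1.   ]]
[[337.19771149 193.38420327]
 [336.32677722 225.94284789]
 [338.71197714 152.61586308]]
```

View pics/w1.png

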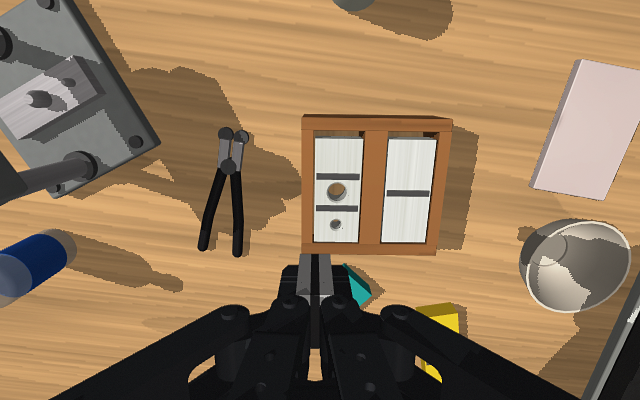

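The wrist view shows the bored block's bore at (336,190) and its small hole at (335.5,224). The pin is at about (68,83) and the stud at about (40,99) on the bed, both upper left. The nippers stand between case and splitter.

```bash
python3 - <<'E'
from h import *
d=shot("wrist")
# silver block region: white-ish pixels; holes are non-white blobs within
h=cv2.cvtColor(d["color"],cv2.COLOR_RGB2HSV);w=((h[:,:,1]<40)&(h[:,:,2]>150)).astype(np.uint8)
roi=1-w[132:246,312:366];n,_,st,c=cv2.connectedComponentsWithStats(roi)
for i in range(1,n):
    if st[i,4]>30: print(c[i]+[312,132],st[i])
p=onz(d,[(336,190),(335.5,224)],.074);print(p,np.linalg.norm(p[0]-p[1]),np.arctan2(*(p[0]-p[1])[1::-1]))
c=onz(d,[(314,242),(358,243),(363,139),(315,137)],.074);print(c,c.mean(0))
print("pin,stud",onz(d,(68,83),.060),onz(d,(40,99),.069))
E
```

```text
[340.3229443  184.54509284] [   0    0   54  114 1508]
[337.40282686 177.16961131] [  5  42  43   7 283]
[336.89716312 192.43971631] [ 16  51  19  19 282]
[337.6023622  208.57086614] [  5  74  42   7 254]
[335.61627907 224.53488372] [19 88 11 10 86]
[[ 0.51465167 -0.13645911  0.074     ]
 [ 0.47069674 -0.14252265  0.074     ]] 0.04437118577359065 0.1370839648423836
[[ 0.44262008 -0.11885557  0.074     ]
 [ 0.44886145 -0.17508284  0.074     ]
 [ 0.57989813 -0.1584905   0.074     ]
 [ 0.57471072 -0.10245137  0.074     ]] [ 0.5115226  -0.13872007  0.074     ]
pin,stud [[0.59636007 0.1898899  0.06      ]] [[0.57483781 0.2172931  0.069     ]]
```

move_arm(plan=[8,-13,-45,0,0,0,0,9,-13,-45,0,0,0,0,0,0,-45,0,0,0,0,0,0,-45,0,0,0,0,0,0,-40,0,0,0,0,0,0,-30,0,0,0,0,0,0,-8,0,0,0,0,0,0,0,0,0,0,0])

```text
time: 3.55
eef_pos: [0.5624, -0.1307, 0.0928]
tcp_rot: [0.998, 0.068, 0.0, 0.0]
contact_force: [-0.6, -0.6, 0.6]
opening: 0.004
finger_force: 0.0
```

move_arm(plan=[-1,-2,-8,0,0,0,0,0,0,-6,0,0,0,0,0,0,-5,0,0,0,0,0,0,-5,0,0,0,0,0,0,-5,0,0,0,0,0,0,-4,0,0,0,0,0,0,0,0,0,0,0])

```text
time: 4.25
eef_pos: [0.5604, -0.1334, 0.0581]
tcp_rot: [0.998, 0.067, -0.001, -0.0]
contact_force: [0.6, -0.1, 0.0]
opening: 0.001
finger_force: 0.0
```

move_arm(plan=[0,0,-3,0,0,0,0,0,0,-3,0,0,0,0,0,0,0,0,0,0,0])

```text
time: 4.55
eef_pos: [0.5628, -0.134, 0.0558]
tcp_rot: [0.998, 0.067, 0.002, 0.001]
contact_force: [-1.6, 1.6, 9.8]
opening: 0.0
finger_force: 4.0
```

```bash
python3 - <<'E'
from h import *
print(ctrl.get_state()["contact_force"])
s=shot("scene");t=shot("top")
c=lambda i,x,y,w,h:cv2.resize(i["color"][y:y+h,x:x+w,::-1],(400,300),interpolation=cv2.INTER_CUBIC)
w=shot("wrist")["color"][:,:,::-1][100:400,200:600]
cv2.imwrite("pics/c2.png",np.hstack([c(s,225,235,104,78),w]))
E
```

```text
[-1.61836225  1.56583349  9.83353552]
```

View pics/c2.png

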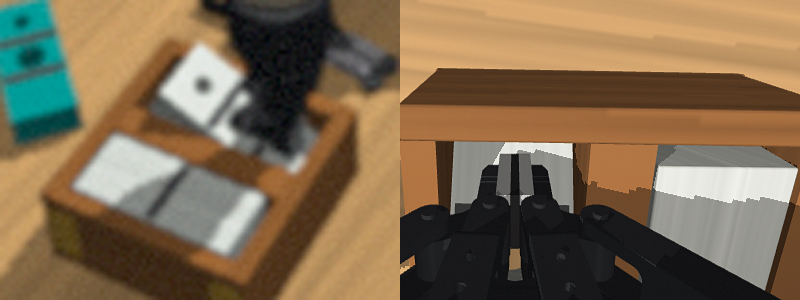

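The block is tipped: its raised near end with the small hole is clear of the rim, and the flat block is untouched. I'll now retract, open and lean 10°.

move_arm(plan=[0,0,40,0,0,0,0,0,0,45,0,0,0,0,0,0,45,0,0,0,30,-28,-3,0,0.65,-4.95,0,85,-28,-4,0,0.65,-4.95,0,85,-28,-3,0,0,0,0,85,0,0,0,0,0,0,85,0,0,0,0,0,0,85,0,0,0,0,0,0,85])

```text
time: 5.6
eef_pos: [0.4778, -0.1438, 0.1836]
tcp_rot: [0.994, 0.067, 0.087, -0.005]
contact_force: [0.3, -0.5, 0.1]
opening: 0.996
finger_force: 0.0
```

```bash
python3 - <<'E'
from h import *
d=shot("wrist","w3.png");s=ctrl.get_state();print(s["eef_pos"],s["opening"],R.from_quat(s["tcp_rot"]).as_matrix().round(3))
u=np.array([.9916,.1296,0]);v=np.array([-.1296,.9916,0]);F=np.array([.514,-.1386,.044])
P=lambda x,z,y:F+x*u/1000+y*v/1000+np.array([0,0,z/1000])
print(proj(d,[P(-46,58.4,28),P(-46,58.4,-28),P(14,26.5,28),P(14,26.5,-28)]))
E
```

```text
[ 0.47784116 -0.14369637  0.1834073 ] 0.9975506955195138 [[ 0.976  0.135  0.173]
 [ 0.133 -0.991  0.022]
 [ 0.174  0.001 -0.985]]
[[271.88517261 248.994096  ]
 [353.4308353  249.41049317]
 [276.23431566 161.19818765]
 [350.2537294  161.58678794]]
```

View pics/w3.png

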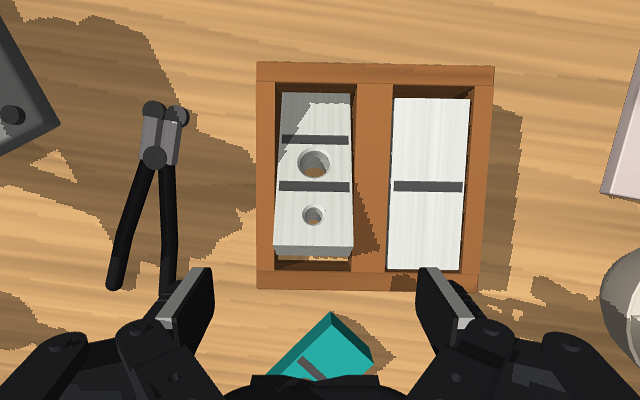

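The near top edge lies at pixels (272,246)–(353,248), within 2 mm of the prediction. I'll descend, straddling the raised end.

move_arm(plan=[0,0,-35,0,0,0,85,0,0,-35,0,0,0,85,0,0,-20,0,0,0,85,0,0,-12,0,0,0,85,0,0,-6,0,0,0,85,0,0,0,0,0,0,85], newtons=60)

```text
time: 6.25
eef_pos: [0.4772, -0.1435, 0.0747]
tcp_rot: [0.994, 0.067, 0.087, -0.006]
contact_force: [-0.1, -0.0, 0.9]
opening: 0.997
finger_force: 0.0
```

move_arm(plan=[0,0,0,0,0,0,62,0,0,0,0,0,0,62,0,0,0,0,0,0,54,0,0,0,0,0,0,50,0,0,0,0,0,0,45,0,0,0,0,0,0,45])

```text
time: 6.85
eef_pos: [0.4774, -0.1438, 0.0766]
tcp_rot: [0.994, 0.067, 0.088, -0.005]
contact_force: [-2.7, 0.3, 5.6]
opening: 0.639
finger_force: 62.0
```

move_arm(plan=[0,0,0,0,0,0,45,0,0,0,0,0,0,45,-1,0,6,0,0,0,45,-3,0,12,0,0,0,45,-2,0,15,0,0,0,45,0,0,20,0,0,0,45,0,0,25,0,0,0,45,0,0,25,0,0,0,45,0,0,25,0,0,0,45,0,0,25,0,0,0,45,0,0,0,0,0,0,45], newtons=110)

```text
time: 7.95
eef_pos: [0.4724, -0.1446, 0.2326]
tcp_rot: [0.994, 0.067, 0.09, -0.003]
contact_force: [1.1, -0.4, -2.7]
opening: 0.629
finger_force: 116.6
```

```bash
python3 - <<'E'
from h import *
d=shot("wrist","w4.png");s=ctrl.get_state();print(s["eef_pos"],s["qpos"],s["opening"],s["contact_force"],s["wrist_torque"]);print(R.from_quat(s["tcp_rot"]).as_matrix().round(3))
E
```

```text
[ 0.47127617 -0.14395628  0.22985405] [-0.55994297 -0.21910004  2.10582115  0.12265207  1.11902361  0.82966161] 0.6261857074464849 [-0.41918068 -0.50301502 -4.5861187 ] [-0.06656137  0.37260873  0.0090732 ]
[[ 0.975  0.134  0.175]
 [ 0.133 -0.991  0.02 ]
 [ 0.176  0.004 -0.984]]
```

View pics/w4.png

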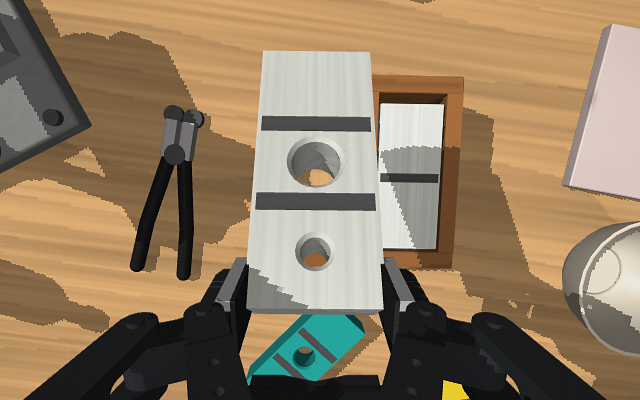

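The block is held level across the fingers. Its far corners are at (264,51) and (371,53), near corners at (247,309) and (384,313), bore at (315,162) and small hole at (315,251). I'll solve its pose in the hand with PnP.

```bash
cat >> h.py <<'E'
def blockpose(d,uv,obj):
    K=np.array([[d["f"],0,d["cx"]],[0,d["f"],d["cy"]],[0,0,1]])
    ok,r,t=cv2.solvePnP(np.array(obj,float),np.array(uv,float),K,None)
    e=cv2.projectPoints(np.array(obj,float),r,t,K,None)[0][:,0]-uv
    T=np.eye(4);T[:3,:3]=cv2.Rodrigues(r)[0];T[:3,3]=t[:,0]
    return np.diag([1,-1,-1,1.])@T,e
E
python3 - <<'E'
from h import *
d=shot("wrist")
C=[[.065,.028,.015],[.065,-.028,.015],[-.065,.028,.015],[-.065,-.028,.015],[0,0,.015],[-.042,0,.015]]
uv=[(264,51),(371,53),(247,309),(384,313),(315,162),(315,251)]
T,e=blockpose(d,uv,C);B=np.array(d["T_tool_cam"])@T
print(e.round(1));print(B.round(4))
W=np.eye(4);s=ctrl.get_state();W[:3,:3]=R.from_quat(s["tcp_rot"]).as_matrix();W[:3,3]=s["eef_pos"]
X=W@B;print(X.round(4),np.degrees(np.arcsin(X[2,0])));np.save("B.npy",B)
# bed estimate from first wrist views: show bed in top
E
```

```text
[[ 0.1 -0.2]
 [-0.2 -0.5]
 [-2.  -0.2]
 [ 0.5 -2.5]
 [ 1.3  1.5]
 [ 0.4  2. ]]
[[ 0.8048  0.0146  0.5934  0.0376]
 [ 0.0101 -0.9999  0.011   0.0014]
 [ 0.5935 -0.0029 -0.8048  0.0304]
 [ 0.      0.      0.      1.    ]]
[[ 0.8885 -0.1206  0.4427  0.5124]
 [ 0.11    0.9927  0.0497 -0.1391]
 [-0.4454  0.0045  0.8953  0.2043]
 [ 0.      0.      0.      1.    ]] -26.45038623552728
```

move_arm(plan=[0,0,30,0,0,0,45,23,32,15,0,0,0,45,23,32,15,0,0,0,45,23,32,0,0,0,0,45,23,32,0,0,0,0,45,23,32,0,0,0,0,45,23,32,0,0,0,0,45,0,0,0,0,0,0,45,0,0,0,0,0,0,45])

```text
time: 8.95
eef_pos: [0.6077, 0.0494, 0.2844]
tcp_rot: [0.994, 0.068, 0.084, -0.006]
contact_force: [0.5, -0.2, -3.9]
opening: 0.629
finger_force: 117.4
```

```bash
python3 - <<'E'
from h import *
import pickle
d=shot("wrist","w5.png");s=shot("scene","s5.png");pickle.dump((d,s),open("v5.pkl","wb"));print(d["o"])
print(proj(d,[[.569,.227,.069],[.592,.192,.06]]),proj(s,[[.569,.227,.069],[.592,.192,.06]]))
a=cv2.resize(d["color"][60:360,0:260,::-1],None,fx=1.6,fy=1.6,interpolation=cv2.INTER_CUBIC)
b=cv2.resize(s["color"][185:245,325:405,::-1],None,fx=4.7,fy=4.7,interpolation=cv2.INTER_CUBIC)
c=np.zeros((480,800,3),np.uint8);c[:a.shape[0],:a.shape[1]]=a;c[:b.shape[0],416:416+b.shape[1]]=b
cv2.imwrite("pics/c5.png",c)
E
```

```text
[0.65740787 0.0551863  0.43655711]
[[145.10451133 221.3121441 ]
 [182.69951531 203.623054  ]] [[362.01413893 202.01620958]
 [362.78308279 212.24199898]]
```

View pics/c5.png

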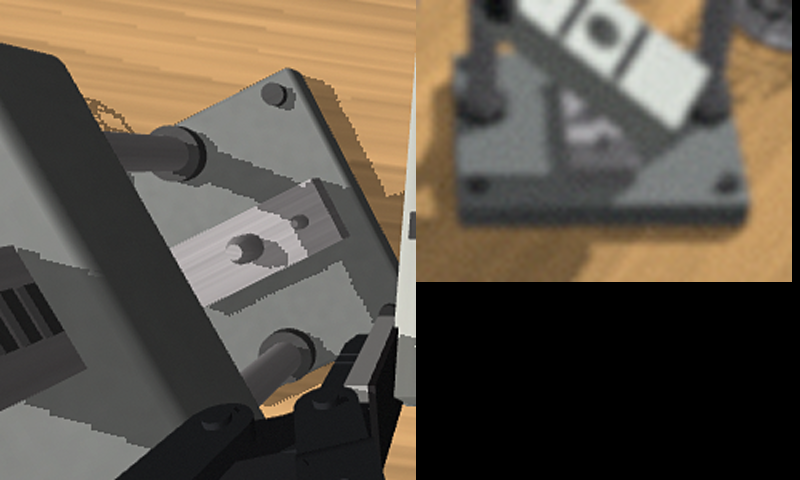

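The wrist crop shows the stud tip at full-image pixel (147.5,217.5), the pin tip at (185,198), and the bed's open-end corners at (197,171) and (219,208).

```bash
python3 - <<'E'
from h import *
import pickle
d,s=pickle.load(open("v5.pkl","rb"))
f=lambda x,y:(x/1.6,60+y/1.6)
st=onz(d,f(235.5,252.5),.069)[0];pn=onz(d,f(296.5,221),.060)[0]
v=st-pn;print(st,pn,np.linalg.norm(v[:2]),np.arctan2(v[1],v[0]))
print("bases",onz(d,[f(251,247),f(303,219)],.045))
c=onz(d,[f(315,178),f(350,237)],.045);w=c[0]-c[1];print("bed end",c,c.mean(0),np.linalg.norm(w),np.arctan2(w[0],-w[1]))
# bed long edges (z=.045): lower edge & upper edge
L=onz(d,[f(213,303),f(350,237),f(175,257-3),f(315,178)],.045);
for a,b in((0,1),(2,3)): e=L[a]-L[b];print("edge",L[a],np.arctan2(e[1],e[0]))
p=onz(d,[f(290,68),f(393,262)],.026);q=p[0]-p[1];print("plate edge",p,np.arctan2(q[1],q[0])+np.pi/2)
print("col bases",onz(d,[f(180,155),f(287,352)],.03))
x=cv2.resize(d["color"][180:240,120:230,::-1],(770,420),interpolation=cv2.INTER_CUBIC);cv2.imwrite("pics/c6.png",x)
E
```

```text
[0.5731017  0.22506975 0.069     ] [0.59840092 0.18970994 0.06      ] 0.043478337377540165 2.191835845974654
bases [[0.57306881 0.22552016 0.045     ]
 [0.59809639 0.19063969 0.045     ]]
bed end [[0.62800571 0.18491339 0.045     ]
 [0.58985925 0.15641158 0.045     ]] [0.60893248 0.17066248 0.045     ] 0.047618334164316094 2.212482395173468
edge [0.52850955 0.24950273 0.045     ] 2.1534921609767554
edge [0.56060688 0.27885749 0.045     ] 2.193128354797624
plate edge [[0.70224935 0.21623827 0.026     ]
 [0.57218601 0.12751352 0.026     ]] 2.169452423041644
col bases [[0.63004041 0.28823605 0.03      ]
 [0.49320799 0.19871044 0.03      ]]
```

View pics/c6.png

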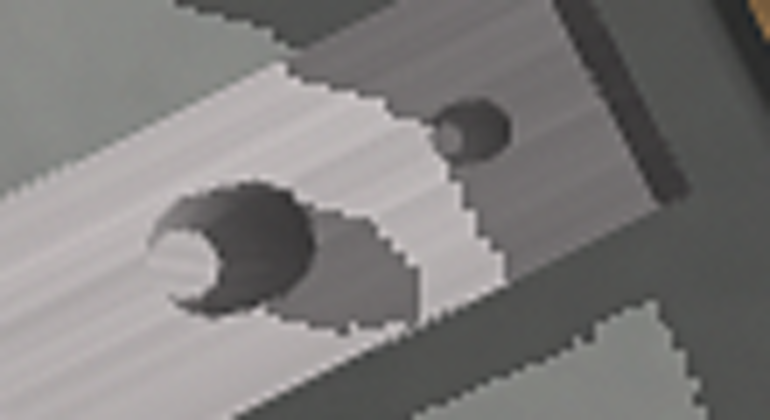

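move_arm(plan=[7,1,0,0,0,8.3,45,7,1,0,0,0,8.3,45,7,1,0,0,0,8.3,45,7,1,0,0,0,8.3,45,7,1,0,0,0,8.3,45,7,1,0,0,0,8.3,45,7,1,0,0,0,8.3,45,7,1,0,0,0,8.3,45,7,1,0,0,0,8.3,45,7,1,0,0,0,8.3,45,7,1,0,0,0,8.3,45,0,0,0,0,0,0,45])

```text
time: 10.25
eef_pos: [0.6864, 0.0578, 0.2872]
tcp_rot: [0.648, 0.757, 0.057, -0.066]
contact_force: [0.0, -0.7, -3.9]
opening: 0.624
finger_force: 117.5
```

move_arm(plan=[0,0,0,0,0,8.3,45,0,0,0,0,0,8.3,45,0,0,0,0,0,8.3,45,0,0,-16,5.6,3.8,0,45,0,0,-16,5.6,3.8,0,45,0,0,-16,5.6,3.8,0,45,0,0,-16,5.6,3.8,0,45,0,0,0,0,0,0,45,0,0,0,0,0,0,45])

```text
time: 11.15
eef_pos: [0.6856, 0.0584, 0.2231]
tcp_rot: [0.448, 0.836, 0.148, -0.28]
contact_force: [0.3, -0.2, -3.2]
opening: 0.63
finger_force: 117.5
```

```bash
cat > st.py <<'E'
from h import *
B=np.load("B.npy")
def st(yaw=2.168,stud=(.5725,.2266)):
    s=ctrl.get_state();M=R.from_quat(s["tcp_rot"]).as_matrix()
    print("t",s["time"],"tcp",s["eef_pos"].round(4),"q",s["qpos"].round(2),"F",s["contact_force"].round(1),"Tq",s["wrist_torque"].round(2),"op",round(s["opening"],3))
    y=M[:,1];z=M[:,2]
    print("tool yaw",np.arctan2(y[0],-y[1]),"roll(y z)",y[2].round(4),"lean",np.degrees(np.arccos(-z[2])).round(2),"zdir",np.arctan2(z[1],z[0]).round(3))
    b=s["eef_pos"]+M@B[:3,3];xb=np.array([np.cos(yaw),np.sin(yaw)]);yb=np.array([-xb[1],xb[0]])
    e=b[:2]-stud;print("bore",b.round(4),"in bed",(e@xb).round(4),(e@yb).round(4),"h",(b[2]-.06).round(4),"block x",(M@B[:3,0]).round(3))
    return s
E
python3 -c "from st import *;st()"
```

```text
t 11.15 tcp [0.6856 0.0584 0.2231] q [-0.22  0.54  1.35  0.43  1.74 -0.84] F [ 0.3 -0.2 -3.2] Tq [-0.7  -0.45 -0.04] op 0.63
tool yaw 2.1595166248057964 roll(y z) -0.0033 lean 36.98 zdir 2.164
bore [0.6599 0.0994 0.2214] in bed -0.1543 -0.0008 h 0.1614 block x [-0.547  0.837  0.01 ]
```

move_arm(plan=[0,0,-40,0,0,0.5,45,0,0,-40,0,0,0,45,0,0,-26,0,0,0,45,0,0,-12,0,0,0,45,0,0,0,0,0,0,45,-12,18,0,0,0,0,45,-15,22,0,0,0,0,45,-15,22,0,0,0,0,45,0,0,0,0,0,0,45,0,0,0,0,0,0,45])

```text
time: 12.15
eef_pos: [0.6453, 0.1219, 0.1094]
tcp_rot: [0.442, 0.84, 0.148, -0.279]
contact_force: [0.1, -0.1, -2.7]
opening: 0.622
finger_force: 117.3
```

```bash
python3 -c "from st import *;st()"
```

```text
t 12.15 tcp [0.6453 0.1219 0.1094] q [-0.14  0.57  1.53  0.46  1.52 -0.88] F [ 0.1 -0.1 -2.7] Tq [-0.69 -0.46 -0.06] op 0.622
tool yaw 2.1726528049596614 roll(y z) 0.0028 lean 36.8 zdir 2.169
bore [0.6191 0.1626 0.1076] in bed -0.0792 -0.0025 h 0.0476 block x [-0.558  0.83   0.007]
```

move_arm(plan=[-12,16,0,0,0,0,45,-14,19,0,0,0,0,45,-13,18,-4,0,0,0,45,-7,11,-4,0,0,0,45,0,0,0,0,0,0,45,0,0,0,0,0,0,45,0,0,0,0,0,0,45])

```text
time: 12.85
eef_pos: [0.5991, 0.1845, 0.0985]
tcp_rot: [0.443, 0.839, 0.148, -0.28]
contact_force: [0.1, 0.6, -3.3]
opening: 0.625
finger_force: 117.5
```

```bash
python3 - <<'E'
from st import *
import pickle
s=st();d=shot("wrist");pickle.dump(d,open("v7.pkl","wb"))
a=d["color"][40:340,220:420,::-1];cv2.imwrite("pics/c7.png",cv2.resize(a,(400,600),interpolation=cv2.INTER_CUBIC))
E
```

```text
t 12.85 tcp [0.5991 0.1845 0.0985] q [-0.06  0.5   1.65  0.5   1.44 -0.84] F [ 0.1  0.6 -3.3] Tq [-0.68 -0.5  -0.01] op 0.625
tool yaw 2.1704594023352044 roll(y z) -0.0001 lean 36.97 zdir 2.171
bore [0.573  0.2252 0.0969] in bed -0.0014 0.0004 h 0.0369 block x [-0.556  0.831  0.01 ]
```

View pics/c7.png

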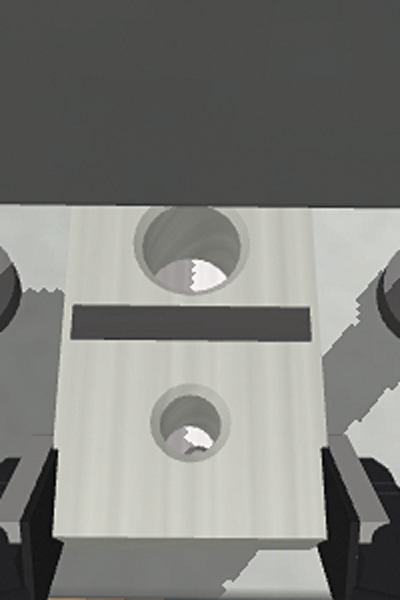

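Looking through the bore and small hole, I see the bed. A dark pin nose shows at the lower edge of the small hole, at full-image pixel (318,265). I'll compare that with the prediction and recheck the block's pitch.

```bash
python3 - <<'E'
from st import *
import pickle
d=pickle.load(open("v7.pkl","rb"))
f=lambda x,y:(220+x/2,40+y/2)
print("pin tip, base, stud tip",proj(d,[[.5968,.191,.06],[.5968,.191,.045],[.5725,.2266,.069]]))
# block PnP: near corners, strip corners? use bore,small,near corners,bridge-cut edges
C=[[-.065,.028,.015],[-.065,-.028,.015],[0,0,.015],[-.042,0,.015]]
uv=[f(53,536),f(326,540),f(191,250),f(190,422)]
T,e=blockpose(d,uv,C);Bn=np.array(d["T_tool_cam"])@T
print(e.round(1));print(Bn.round(4));print((d["M"]@T[:3,:3])[:,0],d["M"]@T[:3,3]+d["o"])
print("old B proj",end=' ');X=np.linalg.inv(np.array(d["T_tool_cam"]))@B
for c in C: p=X[:3,:3]@c+X[:3,3];print((d["cx"]-d["f"]*p[0]/p[2],d["cy"]+d["f"]*p[1]/p[2]),end=' ')
print(uv)
print("h edge hits: hole rim lower edge on block bottom")
g=d["color"][255:275,300:335].mean(2).astype(int);print(g[:, ::2])
E
```

```text
pin tip, base, stud tip [[318.07968806 269.84894836]
 [317.84183194 274.11558807]
 [318.04727517 192.93530755]]
[[-0.2 -0.4]
 [ 0.4 -0.8]
 [ 0.5 -0.4]
 [-0.6  1.6]]
[[ 0.7982 -0.0533  0.6     0.0356]
 [ 0.0178 -0.9935 -0.112   0.0021]
 [ 0.6021  0.1001 -0.7921  0.0317]
 [ 0.      0.      0.      1.    ]]
[-0.54954479  0.83546369 -0.0009749 ] [0.57404816 0.2249104  0.09458115]
old B proj (np.float64(247.66549076921095), np.float64(305.6854188667162)) (np.float64(386.9328292542943), np.float64(307.2885773526028)) (np.float64(318.4660519879235), np.float64(161.09793952743112)) (np.float64(317.8100836129837), np.float64(250.16482313308757)) [(246.5, 308.0), (383.0, 310.0), (315.5, 165.0), (315.0, 251.0)]
h edge hits: hole rim lower edge on block bottom
[[116 117 117 120 159 160 165 246 239 241 241 110 120 120 127 169 177 176]
 [125 118 115 141 159 159 164 245 238 239 237 216 116 122 126 166 179 175]
 [147 115 116 160 158 159 161 243 238 238 235 239 148 122 124 180 177 181]
 [147 113 140 161 157 158 253 242 238 238 234 237 220 123 121 178 175 194]
 [147 110 164 159 158 158 172 244 239 239
[... 459 characters left out ...]
166 169 170 204 200 198]
 [198 168 150 151 151 159 123 112 151 163 163 163 162 166 184 203 199 198]
 [197 195 146 152 152 150 149 144 160 162 164 165 163 163 202 203 200 199]
 [196 194 183 151 153 150 151 151 155 159 163 163 160 196 201 202 201 199]
 [196 193 197 190 149 150 150 151 153 157 161 163 189 197 201 202 200 199]
 [196 192 196 203 201 163 148 150 149 153 179 202 199 196 201 203 200 199]
 [196 192 196 201 201 200 197 183 181 196 200 202 199 195 201 203 201 199]
 [196 193 196 201 200 200 197 195 192 196 199 201 199 196 201 203 201 200]
 [197 193 196 202 201 200 196 195 192 196 198 202 200 196 201 202 201 200]
 [196 193 196 202 201 200 195 194 192 195 198 201 200 196 201 203 201 199]]
```

The lateral comparison shows the pin about 1.5 mm to the image right and about 3 mm farther in. I'll correct for that, then lower in stages.

move_arm(plan=[-0.5,3.3,0,0,0,0,45,0,0,-6,0,0,0,45,0,0,-6,0,0,0,45,0,0,-5,0,0,0,45,0,0,0,0,0,0,45,0,0,0,0,0,0,45])

```text
time: 13.5
eef_pos: [0.5971, 0.1888, 0.0806]
tcp_rot: [0.442, 0.839, 0.147, -0.282]
contact_force: [0.1, -0.2, -3.1]
opening: 0.626
finger_force: 117.5
```

```bash
python3 - <<'E'
from st import *
s=st();d=shot("wrist")
a=d["color"][130:290,250:380,::-1];a=cv2.resize(a,(487,600),interpolation=cv2.INTER_CUBIC);cv2.imwrite("pics/c8.png",a)
E
```

```text
t 13.5 tcp [0.5971 0.1888 0.0806] q [-0.05  0.52  1.66  0.5   1.41 -0.85] F [ 0.1 -0.2 -3.1] Tq [-0.67 -0.51  0.  ] op 0.626
tool yaw 2.171569588154654 roll(y z) -0.002 lean 37.09 zdir 2.174
bore [0.5709 0.2295 0.079 ] in bed 0.0032 -0.0003 h 0.019 block x [-0.557  0.83   0.012]
```

View pics/c8.png

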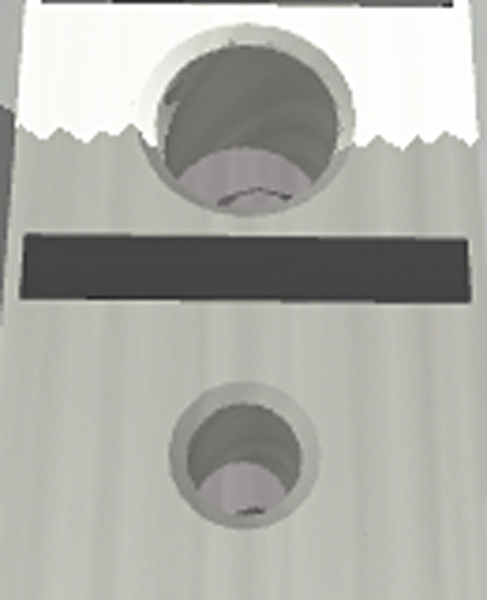

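The stud's far rim shows as an arc in the bore at crop (255,189), and the pin's at (250,509). Hole rims are at (247,120) and (245,455). I'll work out the residual offset in bed axes from the same image.

```bash
python3 - <<'E'
from st import *
s=st();d=shot("wrist")
f=lambda x,y:(250+x*130/487,130+y*160/600)
xb=np.array([np.cos(2.17),np.sin(2.17)]);yb=np.array([-xb[1],xb[0]])
zt=.045+.019+.030
for zt in(.094,.092):
  b,m=onz(d,[f(247,120),f(245,455)],zt)[:,:2]
  st_=onz(d,f(255,189),.069)[0,:2]-.0055*xb; pn=onz(d,f(250,509),.060)[0,:2]-.0025*xb
  ax=(b-m)/np.linalg.norm(b-m);print(zt,"len",np.linalg.norm(b-m),"stud-pin",np.linalg.norm(st_-pn),"yaw blk",np.arctan2(ax[1],ax[0]))
  for a,c in((st_,b),(pn,m)): print("move needed x,y:",((a-c)@xb).round(4),((a-c)@yb).round(4))
E
```

```text
t 13.55 tcp [0.5974 0.1888 0.0809] q [-0.05  0.52  1.66  0.5   1.41 -0.85] F [-0.2  0.1 -3. ] Tq [-0.68 -0.49 -0.02] op 0.623
tool yaw 2.1714945324223 roll(y z) -0.0014 lean 37.07 zdir 2.173
bore [0.5712 0.2295 0.0793] in bed 0.0031 -0.0005 h 0.0193 block x [-0.557  0.831  0.011]
0.094 len 0.04223758902427314 stud-pin 0.04104849483701582 yaw blk 2.165095472267315
move needed x,y: -0.0035 -0.0012
move needed x,y: -0.0023 -0.0007
0.092 len 0.04282089724180469 stud-pin 0.04104849483701582 yaw blk 2.165095472267316
move needed x,y: -0.0046 -0.0012
move needed x,y: -0.0028 -0.0007
```

move_arm(plan=[1.1,-0.9,0,0,0,0,45,1.1,-0.8,0,0,0,0,45,0,0,-2,0,0,0,45,0,0,-2,0,0,0,45,0,0,-2,0,0,0,45,0,0,0,0,0,0,45,0,0,0,0,0,0,45])

```text
time: 14.3
eef_pos: [0.5994, 0.1871, 0.0748]
tcp_rot: [0.442, 0.839, 0.148, -0.282]
contact_force: [0.2, 0.4, -3.5]
opening: 0.63
finger_force: 117.5
```

```bash
python3 -c "from st import *;st()"
```

```text
t 14.3 tcp [0.5994 0.1871 0.0748] q [-0.06  0.53  1.65  0.5   1.41 -0.86] F [ 0.2  0.4 -3.5] Tq [-0.65 -0.45 -0.  ] op 0.63
tool yaw 2.1716048314159497 roll(y z) -0.0016 lean 37.07 zdir 2.174
bore [0.5732 0.2278 0.0732] in bed 0.0006 -0.0013 h 0.0132 block x [-0.557  0.83   0.012]
```

move_arm(plan=[0,0,-1.5,0,0,0,45,0,0,-1.5,0,0,0,45,0,0,-1.5,0,0,0,45,0,0,0,0,0,0,45])

```text
time: 14.7
eef_pos: [0.5993, 0.187, 0.0701]
tcp_rot: [0.442, 0.839, 0.147, -0.282]
contact_force: [-0.9, -0.4, -4.3]
opening: 0.626
finger_force: 117.5
```

move_arm(plan=[0,0,-1.5,0,0,0,45,0,0,-1.5,0,0,0,45,0,0,0,0,0,0,45])

```text
time: 15.0
eef_pos: [0.5993, 0.187, 0.0672]
tcp_rot: [0.442, 0.839, 0.147, -0.282]
contact_force: [-0.4, -0.8, -3.4]
opening: 0.625
finger_force: 117.5
```

```bash
python3 -c "from st import *;st()"
```

```text
t 15.0 tcp [0.5993 0.187  0.0672] q [-0.06  0.54  1.66  0.51  1.4  -0.86] F [-0.4 -0.8 -3.4] Tq [-0.65 -0.47 -0.01] op 0.625
tool yaw 2.171612884141833 roll(y z) -0.0018 lean 37.07 zdir 2.174
bore [0.5732 0.2277 0.0656] in bed 0.0005 -0.0012 h 0.0056 block x [-0.557  0.83   0.012]
```

move_arm(plan=[0,0,-1.5,0,0,0,45,0,0,-1.5,0,0,0,45,0,0,-1,0,0,0,45,0,0,0,0,0,0,45])

```text
time: 15.4
eef_pos: [0.5994, 0.1871, 0.0632]
tcp_rot: [0.442, 0.839, 0.147, -0.282]
contact_force: [0.5, 0.6, -3.4]
opening: 0.624
finger_force: 117.5
```

move_arm(plan=[0,0,-1,0,0,0,45,0,0,-1,0,0,0,45,0,0,0,0,0,0,45])

```text
time: 15.7
eef_pos: [0.5994, 0.1871, 0.0613]
tcp_rot: [0.442, 0.839, 0.148, -0.282]
contact_force: [0.6, -0.3, -3.6]
opening: 0.626
finger_force: 117.5
```

```bash
python3 -c "from st import *;st()"
```

```text
t 15.7 tcp [0.5994 0.1871 0.0613] q [-0.06  0.55  1.66  0.51  1.39 -0.87] F [ 0.6 -0.3 -3.6] Tq [-0.68 -0.46  0.  ] op 0.626
tool yaw 2.171666201718205 roll(y z) -0.0016 lean 37.06 zdir 2.174
bore [0.5733 0.2278 0.0597] in bed 0.0005 -0.0013 h -0.0003 block x [-0.557  0.83   0.011]
```

move_arm(plan=[0,0,-1,0,0,0,45,0,0,-0.5,0,0,0,45,0,0,0,0,0,0,45])

```text
time: 16.0
eef_pos: [0.5995, 0.1871, 0.06]
tcp_rot: [0.442, 0.839, 0.148, -0.282]
contact_force: [0.1, 0.6, -3.2]
opening: 0.622
finger_force: 117.5
```

move_arm(plan=[0,0,-1,0,0,0,45,0,0,-0.5,0,0,0,45,0,0,0,0,0,0,45])

```text
time: 16.3
eef_pos: [0.5997, 0.187, 0.059]
tcp_rot: [0.442, 0.839, 0.148, -0.282]
contact_force: [0.3, -1.2, -1.7]
opening: 0.624
finger_force: 117.6
```

```bash
python3 - <<'E'
from st import *
s=st();d=shot("wrist","w9.png");c=shot("scene")
a=d["color"][100:400,150:500,::-1]
b=cv2.resize(c["color"][150:240,320:410,::-1],(400,400),interpolation=cv2.INTER_CUBIC)
o=np.zeros((400,750,3),np.uint8);o[:300,:350]=a;o[:,350:]=b;cv2.imwrite("pics/c9.png",o)
E
```

```text
t 16.3 tcp [0.5997 0.187  0.059 ] q [-0.06  0.56  1.66  0.51  1.39 -0.87] F [ 0.3 -1.2 -1.7] Tq [-0.41 -0.18  0.16] op 0.624
tool yaw 2.1717123505882125 roll(y z) -0.001 lean 37.08 zdir 2.173
bore [0.5735 0.2277 0.0574] in bed 0.0003 -0.0014 h -0.0026 block x [-0.557  0.83   0.012]
```

View pics/c9.png

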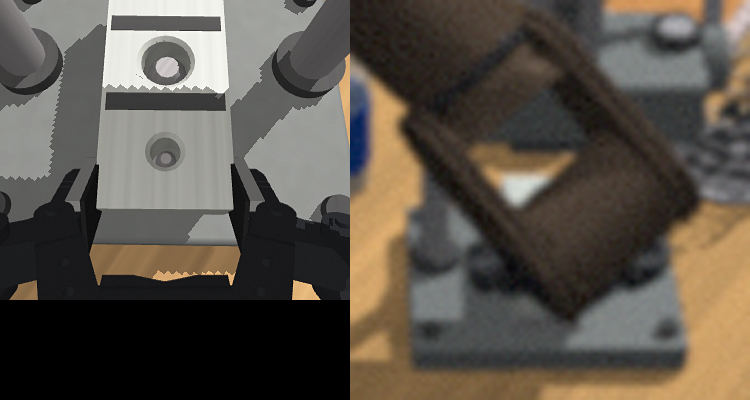

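The stud tip now stands in the bore and the pin in the small hole. Contact is beginning, so I'll keep pressing gently.

move_arm(plan=[0,0,-0.5,0,0,0,45,0,0,-0.5,0,0,0,45,0,0,0,0,0,0,45])

```text
time: 16.7
eef_pos: [0.5998, 0.1869, 0.0581]
tcp_rot: [0.442, 0.839, 0.148, -0.281]
contact_force: [-0.6, -2.8, 1.5]
opening: 0.63
finger_force: 117.9
```

```bash
python3 -c "from st import *;st()"
```

```text
t 16.7 tcp [0.5998 0.1869 0.0581] q [-0.06  0.56  1.66  0.51  1.39 -0.87] F [-0.6 -2.8  1.5] Tq [-0.27 -0.02  0.24] op 0.63
tool yaw 2.1717291766689635 roll(y z) -0.0009 lean 37.07 zdir 2.173
bore [0.5736 0.2276 0.0565] in bed 0.0002 -0.0015 h -0.0035 block x [-0.557  0.83   0.012]
```

The torque change puts the support at the block's far end, so it is slightly nose-down. I'll tilt the nose up 1° and continue.

move_arm(plan=[0,0,0,0.4,0.3,0,45,0,0,0,0.4,0.3,0,45,0,0,0,0,0,0,45,0,0,0,0,0,0,45])

```text
time: 17.1
eef_pos: [0.5998, 0.1871, 0.0575]
tcp_rot: [0.441, 0.836, 0.151, -0.289]
contact_force: [0.2, -2.4, 1.9]
opening: 0.626
finger_force: 118.1
```

```bash
python3 -c "from st import *;st()"
```

```text
t 17.1 tcp [0.5998 0.1871 0.0575] q [-0.06  0.56  1.65  0.52  1.4  -0.87] F [ 0.2 -2.4  1.9] Tq [-0.43 -0.21  0.12] op 0.626
tool yaw 2.1713320066974093 roll(y z) -0.0018 lean 38.04 zdir 2.174
bore [0.5736 0.2278 0.0568] in bed 0.0004 -0.0015 h -0.0032 block x [-0.556  0.83   0.028]
```

move_arm(plan=[0,0,-0.5,0,0,0,45,0,0,-0.5,0,0,0,45,0,0,0,0,0,0,45])

```text
time: 17.4
eef_pos: [0.5998, 0.1871, 0.0575]
tcp_rot: [0.441, 0.836, 0.151, -0.289]
contact_force: [-0.5, -2.0, 4.8]
opening: 0.624
finger_force: 118.5
```

```bash
python3 -c "from st import *;st()"
```

```text
t 17.4 tcp [0.5998 0.1871 0.0575] q [-0.06  0.57  1.65  0.52  1.4  -0.87] F [-0.5 -2.   4.8] Tq [-0.21  0.09  0.2 ] op 0.624
tool yaw 2.1718967184791014 roll(y z) -0.0016 lean 38.09 zdir 2.174
bore [0.5736 0.2277 0.0567] in bed 0.0003 -0.0015 h -0.0033 block x [-0.557  0.83   0.029]
```

move_arm(plan=[0,0,0,0.4,0.3,0,45,0,0,0,0.4,0.3,0,45,0,0,0,0,0,0,45,0,0,0,0,0,0,45])

```text
time: 17.8
eef_pos: [0.5998, 0.187, 0.0576]
tcp_rot: [0.439, 0.834, 0.155, -0.296]
contact_force: [-1.4, -3.1, 5.9]
opening: 0.626
finger_force: 118.6
```

```bash
python3 -c "from st import *;st()"
```

```text
t 17.8 tcp [0.5998 0.187  0.0576] q [-0.06  0.57  1.65  0.53  1.41 -0.88] F [-1.4 -3.1  5.9] Tq [-0.22  0.12  0.27] op 0.626
tool yaw 2.1721245665826747 roll(y z) -0.0022 lean 39.09 zdir 2.175
bore [0.5736 0.2277 0.0577] in bed 0.0003 -0.0015 h -0.0023 block x [-0.557  0.829  0.047]
```

move_arm(plan=[0,0,-0.5,0,0,0,45,0,0,-0.5,0,0,0,45,0,0,0,0,0,0,45])

```text
time: 18.1
eef_pos: [0.5998, 0.187, 0.0575]
tcp_rot: [0.439, 0.834, 0.155, -0.297]
contact_force: [-2.3, -3.6, 9.5]
opening: 0.626
finger_force: 118.9
```

```bash
python3 -c "from st import *;st()"
```

```text
t 18.1 tcp [0.5998 0.187  0.0575] q [-0.06  0.57  1.65  0.53  1.41 -0.88] F [-2.3 -3.6  9.5] Tq [-0.05  0.41  0.37] op 0.626
tool yaw 2.1728623998264798 roll(y z) -0.0021 lean 39.14 zdir 2.175
bore [0.5736 0.2277 0.0577] in bed 0.0003 -0.0015 h -0.0023 block x [-0.557  0.829  0.048]
```

I misread the torque. Its reference lies up at the wrist, so the contact is at the near end and the block is nose-up. I'll tilt back and continue.

move_arm(plan=[0,0,1.5,0,0,0,45,0,0,0,-0.8,-0.55,0,45,0,0,0,-0.8,-0.55,0,45,0,0,0,-0.7,-0.5,0,45,0,0,0,0,0,0,45,0,0,0,0,0,0,45])

```text
time: 18.7
eef_pos: [0.5998, 0.187, 0.0579]
tcp_rot: [0.443, 0.841, 0.144, -0.276]
contact_force: [1.3, -4.4, 5.4]
opening: 0.631
finger_force: 118.6
```

```bash
python3 -c "from st import *;st()"
```

```text
t 18.7 tcp [0.5998 0.187  0.0579] q [-0.05  0.55  1.66  0.5   1.38 -0.86] F [ 1.3 -4.4  5.4] Tq [0.28 0.33 0.33] op 0.631
tool yaw 2.1715951400530984 roll(y z) -0.0016 lean 36.28 zdir 2.174
bore [0.5737 0.2277 0.0556] in bed 0.0002 -0.0016 h -0.0044 block x [-0.557  0.831 -0.002]
```

move_arm(plan=[0,0,-0.5,0,0,0,45,0,0,-0.5,0,0,0,45,0,0,0,0,0,0,45])

```text
time: 19.0
eef_pos: [0.5999, 0.187, 0.0574]
tcp_rot: [0.443, 0.841, 0.145, -0.276]
contact_force: [0.6, -5.7, 7.5]
opening: 0.624
finger_force: 118.8
```

```bash
python3 -c "from st import *;st()"
```

```text
t 19.0 tcp [0.5999 0.187  0.0574] q [-0.05  0.55  1.66  0.5   1.38 -0.86] F [ 0.6 -5.7  7.5] Tq [0.44 0.58 0.44] op 0.624
tool yaw 2.171816398143359 roll(y z) -0.0015 lean 36.33 zdir 2.174
bore [0.5738 0.2276 0.0552] in bed 0.0001 -0.0016 h -0.0048 block x [-0.557  0.83  -0.001]
```

move_arm(plan=[0,0,1,0,0,0,50,0,0,0,0,0,0,57,0,0,0,0,0,0,60,0,0,0,0,0,0,66,0,0,0,0,0,0,74,0,0,0,0,0,0,74,0,0,0,0,0,0,74], newtons=20)

```text
time: 19.7
eef_pos: [0.5994, 0.1872, 0.0568]
tcp_rot: [0.443, 0.841, 0.144, -0.276]
contact_force: [0.4, -0.6, 0.2]
opening: 0.865
finger_force: 0.0
```

```bash
python3 - <<'E'
from st import *
s=st();d=shot("wrist","w10.png")
C=[[-.065,.028,.015],[-.065,-.028,.015],[0,0,.015],[-.042,0,.015]]
xb=np.array([np.cos(2.17),np.sin(2.17),0]);yb=np.array([-xb[1],xb[0],0]);S=np.array([.5732,.2270,.060])
P=np.array([S+c[0]*xb+c[1]*yb+np.array([0,0,c[2]]) for c in C]);print(proj(d,P).round(1))
g=cv2.cvtColor(d["color"],cv2.COLOR_RGB2GRAY);print(g[285:330,315].tolist());print(g[290,225:405].tolist())
E
```

```text
t 19.7 tcp [0.5994 0.1872 0.0568] q [-0.05  0.55  1.66  0.5   1.38 -0.86] F [ 0.4 -0.6  0.2] Tq [-0.24 -0.13 -0.04] op 0.865
tool yaw 2.1715365279486933 roll(y z) -0.0027 lean 36.25 zdir 2.175
bore [0.5733 0.2278 0.0545] in bed 0.0006 -0.0013 h -0.0055 block x [-0.557  0.831 -0.003]
[[244.7 307.3]
 [389.4 307.6]
 [316.9 156.9]
 [317.  249. ]]
[156, 157, 156, 157, 157, 156, 157, 158, 158, 157, 157, 158, 157, 158, 158, 158, 158, 159, 158, 158, 158, 159, 158, 159, 158, 161, 128, 93, 92, 94, 95, 96, 94, 95, 95, 96, 96, 96, 94, 96, 95, 95, 95, 95, 94]
[17, 14, 16, 12, 57, 99, 96, 95, 95, 95, 95, 95, 95, 94, 95, 95, 94, 94, 93, 87, 167, 160, 160, 158, 158, 158, 158, 157, 158, 159, 160, 158, 157, 157, 156, 157, 160, 161, 162, 164, 165, 165, 164, 165, 163, 162, 164, 163, 161, 160, 158, 157, 157, 158, 158, 159, 161, 163, 164, 164, 165, 162, 162, 161, 161, 161, 160, 159, 159, 159, 159, 159, 160, 160, 161, 160, 159, 158, 154, 158, 162, 164, 164, 164, 163, 162, 161, 160, 159, 157, 156, 155, 157, 157, 159, 160, 162, 163, 165, 164, 162, 161, 161, 162, 164, 166, 164, 163, 162, 162, 161, 161, 160, 160, 161, 161, 160, 162, 162, 160, 159, 157, 156, 156, 157, 159, 159, 160, 158, 161, 162, 163, 164, 164, 163, 162, 162, 161, 159, 157, 156, 156, 153, 156, 158, 161, 163, 161, 161, 160, 160, 161, 162, 162, 160, 158, 157, 155, 154, 153, 155, 154, 150, 152, 153, 154, 153, 153, 154, 153, 154, 153, 154, 155, 162, 49, 12, 18, 20, 18]
```

move_arm(plan=[0,0,0,0,0,0,82,0,0,0,0,0,0,82,5,-7,8,0,0,0,82,10,-15,12,0,0,0,82,14,-21,20,0,0,0,82,17,-25,20,0,0,0,82,17,-25,25,0,0,0,82,17,-25,25,0,0,0,82,0,0,20,0,0,0,82,0,0,0,0,0,0,82])

```text
time: 20.75
eef_pos: [0.6817, 0.0679, 0.1916]
tcp_rot: [0.444, 0.841, 0.146, -0.272]
contact_force: [0.5, 0.8, 0.2]
opening: 0.962
finger_force: 0.0
```

```bash
python3 - <<'E'
from st import *
import pickle
st();d=shot("wrist","w11.png");s=shot("scene");pickle.dump((d,s),open("v11.pkl","wb"))
b=cv2.resize(s["color"][150:240,320:410,::-1],(400,400),interpolation=cv2.INTER_CUBIC)
o=np.zeros((400,800,3),np.uint8);o[:,:400]=d["color"][:,120:520,::-1];o[:,400:]=b;cv2.imwrite("pics/c11.png",o)
E
```

```text
t 20.75 tcp [0.6817 0.0679 0.1916] q [-0.2   0.55  1.39  0.43  1.67 -0.86] F [0.5 0.8 0.2] Tq [-0.16 -0.19 -0.02] op 0.962
tool yaw 2.170127563198096 roll(y z) 0.0033 lean 35.97 zdir 2.166
bore [0.6557 0.1086 0.1891] in bed -0.1443 -0.0024 h 0.1291 block x [-0.556  0.831 -0.008]
```

View pics/c11.png

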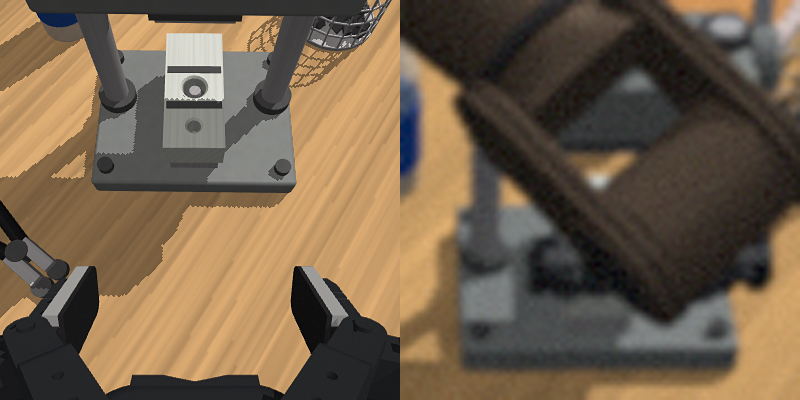

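The block sits over the stud and pin, in line with the bed. Its top corners are at crop (167,34), (222,34), (163,148) and (225,148). I'll check its height and tilt quantitatively.

```bash
python3 - <<'E'
from st import *
import pickle
d,s=pickle.load(open("v11.pkl","rb"))
g=cv2.cvtColor(d["color"],cv2.COLOR_RGB2GRAY)
for c in(295,315,335): print(c,"top",g[28:40,c].tolist(),"bot",g[138:172,c].tolist())
for r in(45,60,130,142): print(r,g[r,278:295].tolist(),g[r,335:352].tolist())
xb=np.array([np.cos(2.17),np.sin(2.17),0]);yb=np.array([-xb[1],xb[0],0])
for h in(0,3):
  S=np.array([.5732,.2270,.045+h/1000]);C=[[.065,.028,.03],[.065,-.028,.03],[-.065,.028,.03],[-.065,-.028,.03],[-.065,.028,0],[-.065,-.028,0],[0,0,.03],[-.042,0,.03]]
  print(h,proj(d,[S+c[0]*xb+c[1]*yb+np.array([0,0,c[2]]) for c in C]).round(1).tolist())
E
```

```text
295 top [174, 174, 172, 171, 165, 199, 212, 212, 211, 211, 212, 212] bot [138, 139, 138, 137, 138, 137, 137, 138, 139, 126, 79, 78, 82, 84, 81, 81, 82, 82, 81, 81, 84, 81, 80, 81, 79, 65, 65, 65, 63, 71, 81, 81, 80, 82]
315 top [161, 160, 160, 157, 152, 203, 220, 219, 218, 218, 218, 218] bot [135, 135, 135, 135, 135, 134, 135, 135, 137, 124, 82, 82, 82, 84, 82, 82, 82, 83, 80, 82, 84, 85, 82, 80, 79, 64, 63, 63, 62, 67, 83, 84, 83, 83]
335 top [152, 152, 153, 153, 152, 184, 218, 217, 216, 215, 214, 214] bot [135, 135, 134, 135, 135, 135, 135, 135, 136, 136, 80, 82, 83, 84, 80, 78, 80, 83, 83, 80, 79, 80, 79, 81, 80, 63, 63, 64, 64, 59, 138, 138, 135, 134]
45 [179, 178, 177, 176, 176, 172, 165, 159, 210, 219, 213, 209, 215, 217, 214, 211, 210] [213, 218, 220, 219, 218, 217, 213, 186, 156, 157, 159, 159, 161, 163, 165, 165, 168]
60 [130, 130, 130, 130, 130, 129, 127, 149, 225, 215, 209, 212, 214, 215, 211, 209, 211] [209, 217, 218, 219, 221, 218, 216, 209, 127, 133, 134, 135, 134, 133, 135, 134, 135]
130 [81, 83, 83, 81, 78, 125, 137, 134, 133, 134, 134, 131, 134, 137, 139, 139, 138] [134, 131, 133, 138, 137, 137, 139, 134, 133, 136, 79, 82, 84, 84, 84, 84, 84]
142 [80, 82, 81, 80, 93, 140, 134, 134, 134, 135, 134, 134, 138, 139, 140, 138, 138] [135, 133, 134, 140, 137, 137, 140, 136, 134, 133, 102, 82, 84, 84, 84, 85, 85]
0 [[286.9, 31.6], [342.3, 31.8], [283.0, 145.9], [346.0, 146.1], [285.5, 161.1], [343.3, 161.2], [314.5, 85.2], [314.5, 123.5]]
3 [[286.6, 29.2], [342.5, 29.4], [282.7, 144.3], [346.3, 144.4], [285.3, 159.7], [343.5, 159.8], [314.6, 83.1], [314.5, 121.7]]
```

The measured edges (rows 33, 147.5 and about 162.5) match the fully seated, level prediction with a uniform 1.5 px offset.

```bash
python3 -c "from plant import order;print(order.sign_off())"
```

```text
the job is handed in; nothing more can be done
None
```

The bored anvil block sits level and fully home over the stud and pin, by the last camera check. I let it go, drew the hand clear and handed the job in at about 21 s; no verdict was shown.

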